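# Balance the wooden press on the upturned colander

### The arm

A 6-joint arm with a two-finger parallel gripper is mounted at the origin on the work surface. World frame = base frame: x ahead of the robot, y to its left, z up, the work surface at z = 0. Lengths are in m, angles in rad, forces in N, time in s.
With the tool pointing down it reaches from about 0.35 to 0.875 m from the base axis. Payload 4.2 kg.
Tool frame: the origin (TCP) lies on the centre line of the jaws, within the pads' length; the fingertips stand tips_ahead ahead of it and the grasp point (between the pads) lies 2 mm behind it (tips_ahead is the distance from the TCP to the fingertips, in m); z points along the fingers, y is the line along which they close (so a half turn about z gives the same grasp; the last joint's range is limited). The gripper opens to 85 mm and grips with 20 to 120 N. Pads are 22 mm wide; open, the fingers measure 114 mm over their backs; the gripper's body (76 mm by 85 mm) begins 54 mm behind the grasp point. The pads swing forward as they close: fully open they stand 13 mm farther back than shut.
Start: joints at [-1.057, 0.385, 0.008, 0, -1.194, -0.259], TCP at [0.158, -0.605, 0.248] pointing down, gripper open.
Joint ranges: [-3.14, 3.14], [-1.21, 2.06], [-1.07, 1.41], [-3.16, 2.05], [-2.99, -0.16], [-3.1, 3.1]. Speed limits (rad/s): [2.79, 2.79, 3.14, 3.14, 3.14, 3.14].

### API

Orientations are given as a unit quaternion [w, x, y, z].
In Python, from cell import observe, snapshot, camera_model, close_job, search_frame, trace, pinpoint, tips_ahead gives the robot as it stands. The module is installed in compiled form; this text tells all that it offers.
- The arm moves only by the shell command python3 -m crank 'ROWS' [FORCE]. ROWS is JSON, a list of rows, each a list of 3 entries, a list of its own where there are three numbers: the shift along the tool's x, y, z scaled (see below), then the turn, a rotation vector about the tool's x, y, z scaled (see below), then the opening, from 0 (shut) to 1 (fully open). In form: [[[dx, dy, dz], [wx, wy, wz], gripper], ...]. A call has 1 to 12 rows; each row shifts and turns the commanded pose from where the row before left it, along the tool's axes as they then stand; what a row does not reach is not made up. The controller multiplies each number of a shift by 0.03 m and each number of a turn by 6 degrees. A row lasts 1/8 s, in which the tool goes at most 62.5 mm and 10.7 degrees, less where a joint would pass 70% of its speed; a pose out of reach is approached as far as the arm can. A call with a number of a shift or a turn outside -1 to 1 is refused whole. A call with a gripper value outside its range is refused whole. The fingers move at their own pace and stop on an object; FORCE is the grip in N (left out, the last holds). Time passes only in rows, so rows that do not move let the fingers close. It gives the time, the measured TCP pose, the force, the opening and the grip force at its end, in the units of the state.
- observe(): the state, without advancing time (a new reading comes with each control period).
- snapshot(name): name is "scene" or "top" or "wrist"; returns the picture (384x512x3 uint8, blue, green, red); there is no depth.
- camera_model(name): a dict with "fx", "fy", "cx", "cy" (pixels), "rvec" (rotation vector, rad) and "tvec" (3), from world to camera coordinates, as OpenCV has them; the wrist camera has in their place "T_tool_cam" (4x4, takes a point from camera to tool coordinates, whose origin is the TCP and whose axes are the flange's). Camera axes: x right, y down, z forward; pixel columns grow to the right and rows downward; lengths in m; the calibration is good to about 2 mm. A picture is of the moment at which its call begins: read the wrist's pose just before it. camera_model takes no time and is no camera call.
- close_job(): hands the job in; it is judged then, once.
Trained networks look in the newest picture that a camera, given by its name, has taken for a name from the list of things; names that differ only in an ending like _2 or _b are one class to them, and where a whole thing is asked for, a point or a joint stands for the part that bears it (a point fixed in the world has none). Each returns a list of dicts, best first, with "score" (0 to 1); they miss things now and then, are a little off and sometimes report something else, mostly with a low value. They report only what shows in the picture. A call takes as long as a camera call. They do not tell look-alikes from the thing itself.
- search_frame(camera, query): "centre" ([x, y, z] in m, in world coordinates, good to about 4 mm: the middle of the surface that is visible of it).
- trace(camera, query): "pixels" (384x512 bool, what is visible of it).
- pinpoint(camera, query): "centre" ([x, y, z] in m, in world coordinates, good to about 4 mm: a listed point, or the origin of a listed thing).
The state is a dict: "time": time; "joint_pos": joint angles; "dq": joint speeds; "tau": joint torques, N m; "eef_pos": TCP position; "ee_rot": TCP orientation; "force": force on the tool from outside, world axes, zero at the start; "moment": the same for the moment, N m; "width": opening from 0.0 (shut) to 1.0 (fully open); "gripper_force": force on a finger pad.
Only numpy, scipy, OpenCV 4.12 (cv2) and the standard library are available. Lean on these libraries where they do the work, as an engineer would, in place of code of your own. Each camera call takes 0.05 s, during which the arm holds its last target. There are 200 camera calls.

### The job

Take the wooden press off the sloping board by its grip and balance it, grip upwards, on the very top of the upturned colander so that it lies about level, touches nothing but the colander and stays there by itself to air-dry. Set it down rather than dropping it, and leave the plate, the shaker and the scoop as they are.

Things in the scene. Friction and masses are not known exactly. Their poses are not given: they have to be found in the camera images.
- press_mid (a point): Loose wooden press, 0.18-0.35 kg: plate 110 (x) x 150 (y) x 14 mm, with an upright rib as grip along the middle of its upper face. This point: centre, half-way up, 28 mm above the flat underside (mass centre 15 mm above it). z: square to the plate, out through the rib; y: along the rib. Starts on the sloping board, z tilted 35 deg towards the robot's right, x up the slope, lower edge on a batten.
- press_rib (a point): The middle of the press's grip rib, 7 mm along z from press_mid, same axes. The rib is 22 mm thick (x), 100 mm long (y) and stands 42 mm above the plate, up to 56 mm above the underside; smooth wood with slightly rounded edges.
- ramp: Fixed wooden board, 200 mm long x 200 wide x 16 thick, rising at 35 deg towards the robot's left, low edge on the counter, high edge (128 mm high, 104 mm along x from the origin) in a dark steel bench clamp on a post. Origin: on the counter below the press; x horizontal, uphill; z up. The clamp's jaw covers only the top 25 mm of the face, 10 mm thick, 45 mm wide.
- dome_top (a point): Topmost point, on the axis, of the upturned steel colander: smooth dome 90 mm high, part of a sphere of 112 mm radius, rim 242 mm wide on the counter, two low loop handles at the rim along its x. z up. Fixed. It has no flat top: a plate set on it rocks until its mass centre is over the contact, ending tilted about 1 deg per 2 mm off-centre.
- plate: Bystander: white enamel plate, 180 mm across, 22 mm high, on the counter at the robot's right; origin at the centre of its underside.
- shaker: Bystander: closed empty glass salt shaker with steel cap, 48 mm across, 95 mm tall, upright on the counter between the sloping board and the colander, nearer the robot; origin at the centre of its underside.
- scoop: Bystander: pink plastic scoop, tray 85 x 62 x 35 mm with a flat handle 90 mm long (along its -x), on the counter at the robot's left; origin under the middle of the tray.
Mind the look-alikes: they are no part of the job. What is meant by the part that bears press_mid is not green or grey, and is the smaller of those in its own colour.

How it is judged:
By the outcome, as a careful person would: the job done as asked, in the order asked, and still so for the second after the job is handed in, with the robot touching nothing.
It also fails if it takes over 48 s, if anything falls off the work surface, if the arm or the gripper's body presses on something with over 40 N, if the wrist force passes 120 N, or if a joint passes its speed limit or range.

## Working session

There is one attempt and no reset: what is moved stays moved. The work goes in short steps, Python scripts to look and compute and a shell command to move; the robot and the scene stay as the last step left them, time stands still between calls to the robot, and variables do not carry over. Pictures are saved under pics/ and viewed, at most 10 in all, crops included, and the job is handed in when it is done.

```bash
mkdir -p pics
python3 - <<'E'
from cell import *
import cv2,numpy as np
print(tips_ahead if not callable(tips_ahead) else tips_ahead())
o=observe();print(o['time'],o['eef_pos'],o['ee_rot'],o['width'])
a=snapshot("scene");b=snapshot("top")
cv2.imwrite('pics/s.png',cv2.resize(np.vstack([a,b]),(450,600)) if 0 else np.hstack([a,b])[:, :])
im=np.hstack([a,b]);cv2.imwrite('pics/s.png',cv2.resize(im,(800,300)))
for c in("scene","top"):
  for q in("press_mid","press_rib","dome_top","ramp","shaker","scoop","plate"):
    print(c,q,[(np.round(d['centre'],3).tolist(),round(d['score'],2)) for d in pinpoint(c,q)])
  m=camera_model(c);print(m)
E
```

```text
0.017
0.0 [ 0.15743635 -0.60426927  0.24721512] [-1.67045969e-04 -1.26975314e-01  9.91905265e-01  1.08993957e-03] 1.001186949913938
scene press_mid [([0.75, -0.169, 0.028], 0.94), ([0.836, 0.125, 0.04], 0.76), ([0.494, -0.224, 0.092], 0.57), ([0.276, -0.411, 0.039], 0.56)]
scene press_rib [([0.274, -0.417, 0.03], 0.94), ([0.497, -0.229, 0.102], 0.8), ([0.753, -0.168, 0.019], 0.7), ([0.839, 0.119, 0.029], 0.56)]
scene dome_top []
scene ramp [([0.508, -0.231, 0.002], 0.66), ([0.558, 0.474, 0.003], 0.19)]
scene shaker [([0.415, -0.011, 0.002], 0.85)]
scene scoop [([0.557, 0.472, 0.003], 0.83)]
scene plate [([0.561, -0.491, 0.001], 0.83)]
{'fx': 402.4343889692468, 'fy': 402.4343889692468, 'cx': 254.82790821696594, 'cy': 199.79234853533177, 'rvec': array([ 0.89037505,  2.5446861 , -1.07469347]), 'tvec': array([ 0.4351445 , -0.16861249,  1.59171148])}
top press_mid [([0.499, -0.227, 0.091], 0.86), ([0.753, -0.169, 0.023], 0.86), ([0.496, -0.231, 0.099], 0.56)]
top press_rib [([0.496, -0.232, 0.099], 0.94), ([0.754, -0.166, 0.017], 0.7)]
top dome_top [([0.518, 0.218, 0.089], 0.65)]
top ramp []
top shaker [([0.417, -0.01, -0.0], 0.74)]
top scoop [([0.554, 0.476, -0.001], 0.76)]
top plate [([0.563, -0.491, -0.002], 0.59), ([0.415, -0.01, 0.002], 0.37)]
{'fx': 359.31697651263306, 'fy': 359.31697651263306, 'cx': 254.74065451087088, 'cy': 194.99247723012405, 'rvec': array([ 2.13467793, -2.09926293,  0.21687352]), 'tvec': array([-0.01899576,  0.54947435,  1.00383961])}
```

View pics/s.png

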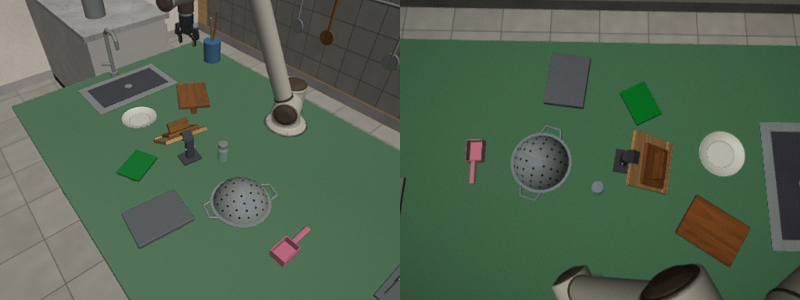

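Run:
```python
from cell import *
import cv2,numpy as np
out=[]
for c in("scene","top"):
  im=snapshot(c);m=camera_model(c)
  K=np.array([[m['fx'],0,m['cx']],[0,m['fy'],m['cy']],[0,0,1]])
  for p in([.497,-.229,.095],[.518,.218,.09],[.753,-.168,.023],[.836,.125,.04],[.276,-.411,.039]):
    print(c,p,cv2.projectPoints(np.array([p]),m['rvec'],m['tvec'],K,None)[0].ravel().round())
  u,v=cv2.projectPoints(np.array([[.497,-.229,.095]]),m['rvec'],m['tvec'],K,None)[0].ravel().astype(int)
  y0=min(max(v-70,0),244);x0=min(max(u-70,0),372)
  out.append(cv2.resize(im[y0:y0+140,x0:x0+140],(400,400),interpolation=cv2.INTER_CUBIC))
  print(x0,y0)
cv2.imwrite('pics/crop.png',np.hstack(out))
```

```text
scene [0.497, -0.229, 0.095] [227. 160.]
scene [0.518, 0.218, 0.09] [310. 239.]
scene [0.753, -0.168, 0.023] [177. 217.]
scene [0.836, 0.125, 0.04] [203. 285.]
scene [0.276, -0.411, 0.039] [246. 128.]
157 90
top [0.497, -0.229, 0.095] [332. 212.]
top [0.518, 0.218, 0.09] [174. 202.]
top [0.753, -0.168, 0.023] [306. 135.]
top [0.836, 0.125, 0.04] [213. 106.]
top [0.276, -0.411, 0.039] [394. 293.]
262 141
```

View pics/crop.png

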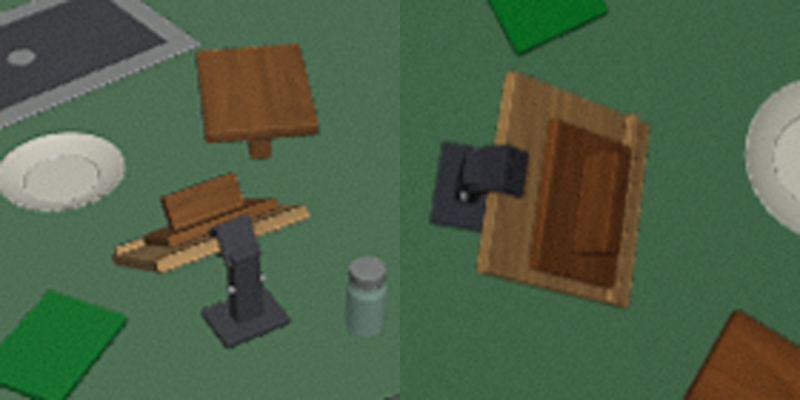

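The candidates are: brown plate on the slope (scene 227,160; top 332,212), large brown board lying on the counter (scene 246,128; top 394,293), green (scene 177,217) and grey (scene 203,285). The crop shows that the brown one on the slope with its rib up fits: it is neither green nor grey, and it is the smaller of the two browns.

```bash
cat > h.py <<'E'
from cell import *
import cv2,numpy as np
from scipy.optimize import least_squares
from scipy.spatial.transform import Rotation as R
def proj(c,P):
  m=camera_model(c);K=np.array([[m['fx'],0,m['cx']],[0,m['fy'],m['cy']],[0,0,1]])
  return cv2.projectPoints(np.asarray(P,float).reshape(-1,3),m['rvec'],m['tvec'],K,None)[0].reshape(-1,2)
def pose():
  o=observe();q=o['ee_rot'];return np.array(o['eef_pos']),R.from_quat([q[1],q[2],q[3],q[0]]),o
def todo(p,Rt):
  q,Rc,o=pose();print('t',round(o['time'],2),'pos',q.round(4),'F',np.round(o['force'],1),'w',round(o['width'],3))
  print('turn units',np.round(np.degrees((Rc.inv()*Rt).as_rotvec())/6,2),'shift now-axes',np.round(Rc.inv().apply(p-q)/.03,2),'shift after-turn axes',np.round(Rt.inv().apply(p-q)/.03,2))
def wproj(P,q,Rc):
  m=camera_model('wrist');T=m['T_tool_cam'];X=Rc.inv().apply(np.asarray(P).reshape(-1,3)-q)
  X=(X-T[:3,3])@T[:3,:3];return np.c_[m['fx']*X[:,0]/X[:,2]+m['cx'],m['fy']*X[:,1]/X[:,2]+m['cy']]
def axes(yaw):
  s=np.radians(35);h=np.array([np.cos(yaw),np.sin(yaw),0]);u=h*np.cos(s)+[0,0,np.sin(s)];n=-h*np.sin(s)+[0,0,np.cos(s)]
  return u,np.cross(n,u),n   # press x,y,z
E
python3 - <<'E'
from h import *
px=np.array([[112,72],[80,270],[248,120],[228,303]])/2.857+[262,141]
def f(v,full=0):
  h=np.array([np.cos(v[2]),np.sin(v[2]),0]);l=np.array([-h[1],h[0],0])
  P=[np.r_[v[:2],0]+a*h+b*l+[0,0,z] for a,z in((.104,.128),(-.0598,.0133)) for b in(-.1,.1)]
  return (proj("top",P)-px).ravel()
r=least_squares(f,[.5,-.23,1.57]);print(r.x,np.degrees(r.x[2]),r.fun.round(1))
yaw=r.x[2];x,y,n=axes(yaw)
rib=np.array([.497,-.23,.097]); rib=rib-0
todo(rib+.11*n,R.from_matrix(np.c_[y,np.cross(-n,y),-n]))
# colander: mask circle
for c in("top","scene"):
  for i in range(2):
    snapshot(c);print(c,[(np.round(d['centre'],4),d['score']) for d in pinpoint(c,"dome_top")])
E
```

```text
[ 0.5094141  -0.22578378  1.43021643] 81.94536550157704 [-0.4 -1.3  1.   0.3 -0.4  0.3 -0.4  0.8]
t 0.9 pos [ 0.1576 -0.6048  0.2483] F [ 0.5 -0.6 -1. ] w 1.0
turn units [-5.76 -1.15  3.66] shift now-axes [-13.29   7.3    2.04] shift after-turn axes [-9.45  8.54  8.47]
top [(array([0.5196, 0.2167, 0.0869]), 0.84)]
top [(array([0.5195, 0.218 , 0.0887]), 0.98)]
scene [(array([0.5164, 0.216 , 0.0885]), 0.58)]
scene [(array([0.5192, 0.2179, 0.0917]), 0.71)]
```

```bash
python3 -m crank '[[[0,0,0],[-0.96,-0.19,0.61],1],[[0,0,0],[-0.96,-0.19,0.61],1],[[0,0,0],[-0.96,-0.19,0.61],1],[[0,0,0],[-0.96,-0.19,0.61],1],[[0,0,0],[-0.96,-0.19,0.61],1],[[0,0,0],[-0.96,-0.19,0.61],1]]'
python3 -m crank '[[[-0.95,0.85,0.85],[0,0,0],1],[[-0.95,0.85,0.85],[0,0,0],1],[[-0.95,0.85,0.85],[0,0,0],1],[[-0.95,0.85,0.85],[0,0,0],1],[[-0.95,0.85,0.85],[0,0,0],1],[[-0.95,0.85,0.85],[0,0,0],1],[[-0.95,0.85,0.85],[0,0,0],1],[[-0.95,0.85,0.85],[0,0,0],1],[[-0.95,0.85,0.85],[0,0,0],1],[[-0.95,0.85,0.85],[0,0,0],1],[[0,0,0],[0,0,0],1]]'
python3 - <<'E'
from h import *
u,y,n=axes(np.radians(81.9))
rib=np.array([.497,-.23,.097])
todo(rib+.11*n,R.from_matrix(np.c_[y,np.cross(-n,y),-n]))
q,Rc,_=pose();im=snapshot("wrist")
for k in("press_mid","press_rib","ramp"):print(k,[(np.round(d['centre'],4),round(d['score'],2)) for d in pinpoint("wrist",k)])
t=trace("wrist","press_rib");print([(d['score'],d['pixels'].sum()) for d in t])
# model overlay
def draw(off,c):
  top=rib+off+.021*n
  P=[top+a*.011*u+b*.05*y for a,b in((1,1),(1,-1),(-1,-1),(-1,1))]
  cv2.polylines(im,[wproj(P,q,Rc).round().astype(int)],True,c,1)
  pl=rib+off-.021*n
  P=[pl+a*.055*u+b*.075*y for a,b in((1,1),(1,-1),(-1,-1),(-1,1))]
  cv2.polylines(im,[wproj(P,q,Rc).round().astype(int)],True,c,1)
raw=im.copy();draw(np.zeros(3),(0,255,0));cv2.imwrite('raw.png',raw)
cv2.imwrite('pics/w1.png',cv2.resize(im,(768,576)))
E
```

```text
time: 2.05
eef_pos: [0.1577, -0.605, 0.2482]
ee_rot: [0.02, 0.068, 0.951, 0.302]
force: [0.5, 0.3, -0.5]
width: 1.004
gripper_force: 0.0
time: 3.42
eef_pos: [0.4909, -0.2906, 0.1848]
ee_rot: [0.02, 0.065, 0.951, 0.301]
force: [-0.1, -0.8, 1.1]
width: 0.997
gripper_force: 0.0
t 3.42 pos [ 0.4909 -0.2906  0.1848] F [-0.1 -0.8  1.1] w 0.997
turn units [ 0.01 -0.04  0.03] shift now-axes [ 0.08 -0.02 -0.1 ] shift after-turn axes [ 0.08 -0.02 -0.1 ]
press_mid [(array([ 0.5015, -0.2287,  0.0911]), 0.85), (array([0.8322, 0.1178, 0.0414]), 0.74), (array([ 0.7524, -0.1676,  0.0283]), 0.62)]
press_rib [(array([ 0.4979, -0.2289,  0.0935]), 0.91), (array([0.8342, 0.1184, 0.0294]), 0.62)]
ramp [(array([ 0.5056, -0.2263,  0.0037]), 0.86)]
[(0.95, np.int64(3710)), (0.91, np.int64(25768)), (0.36, np.int64(30119))]
```

View pics/w1.png

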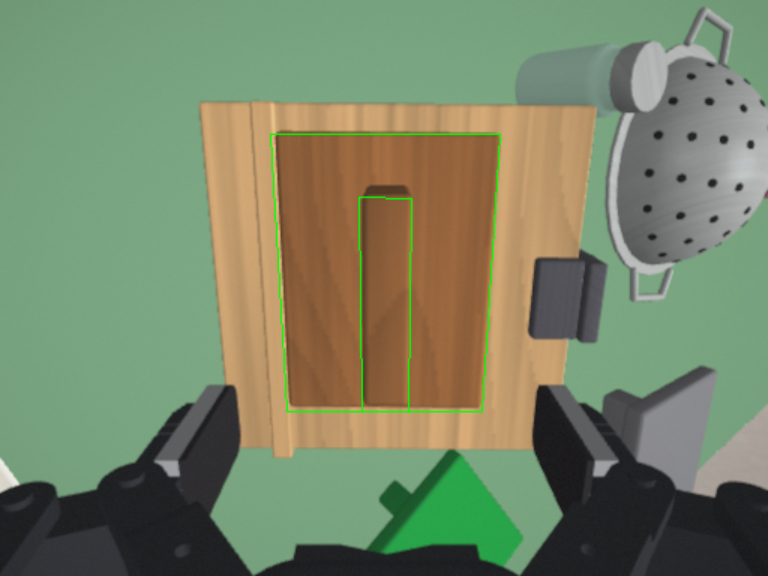

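The overlay fits: the plate spans 275–498 by 131–406 px and the rib sits at column 386, within about 2 mm of my model. Going down along the normal and gripping.

```bash
python3 -m crank '[[[0.06,0,0.6],[0,-0.04,0],1],[[0.06,0,0.6],[0,0,0],1],[[0,0,0.6],[0,0,0],1],[[0,0,0.6],[0,0,0],1],[[0,0,0.6],[0,0,0],1],[[0,0,0.5],[0,0,0],1],[[0,0,0],[0,0,0],1]]' 60
python3 -m crank '[[[0,0,0],[0,0,0],0],[[0,0,0],[0,0,0],0],[[0,0,0],[0,0,0],0],[[0,0,0],[0,0,0],0],[[0,0,0],[0,0,0],0],[[0,0,0],[0,0,0],0],[[0,0,0],[0,0,0],0],[[0,0,0],[0,0,0],0]]' 60
python3 - <<'E'
from h import *
u,y,n=axes(np.radians(81.9))
todo(np.array([.497,-.23,.097])+.002*n,R.from_matrix(np.c_[y,np.cross(-n,y),-n]))
E
```

```text
time: 4.55
eef_pos: [0.4941, -0.2319, 0.0982]
ee_rot: [0.021, 0.068, 0.951, 0.3]
force: [-0.1, -1.5, -0.8]
width: 0.999
gripper_force: 0.0
time: 5.55
eef_pos: [0.495, -0.2319, 0.1011]
ee_rot: [0.023, 0.068, 0.951, 0.301]
force: [0.8, 3.5, 6.4]
width: 0.248
gripper_force: 62.7
t 5.55 pos [ 0.495  -0.2319  0.1011] F [0.8 3.5 6.4] w 0.248
turn units [0.03 0.03 0.01] shift now-axes [-0.06 -0.02  0.09] shift after-turn axes [-0.06 -0.02  0.09]
```

```bash
python3 -m crank '[[[0,0,-0.3],[0,0,0],0],[[0,0,-0.6],[0,0,0],0],[[0,0,-0.9],[0,0,0],0],[[0,0,-0.9],[0,0,0],0],[[0,0,-0.9],[0,0,0],0],[[0,0,-0.9],[0,0,0],0],[[0,0,-0.6],[0,0,0],0],[[0,0,0],[0,0,0],0]]' 60
python3 - <<'E'
from h import *
h=np.array([np.cos(np.radians(82)),np.sin(np.radians(82)),0]);n=np.array([0,0,1.]);y=np.cross(n,h)
todo(np.array([.518,.217,.25]),R.from_matrix(np.c_[y,np.cross(-n,y),-n]))
E
```

```text
time: 6.55
eef_pos: [0.4819, -0.3209, 0.2256]
ee_rot: [0.024, 0.068, 0.952, 0.299]
force: [0.8, -0.1, -2.2]
width: 0.25
gripper_force: 61.9
t 6.55 pos [ 0.4819 -0.3209  0.2256] F [ 0.8 -0.1 -2.2] w 0.25
turn units [ 5.82  0.05 -0.03] shift now-axes [ 1.38 15.16  9.58] shift after-turn axes [ 1.3  17.92 -0.81]
```

```bash
python3 -m crank '[[[0,0,0],[0.97,0.01,0],0],[[0,0,0],[0.97,0.01,0],0],[[0,0,0],[0.97,0.01,0],0],[[0,0,0],[0.97,0.01,0],0],[[0,0,0],[0.97,0.01,0],0],[[0,0,0],[0.97,0.01,-0.03],0],[[0,0,-0.4],[0,0,0],0],[[0,0,-0.4],[0,0,0],0]]' 60
python3 -m crank '[[[0.1,0.5,0],[0,0,0],0],[[0.12,0.9,0],[0,0,0],0],[[0.12,0.9,0],[0,0,0],0],[[0.12,0.9,0],[0,0,0],0],[[0.12,0.9,0],[0,0,0],0],[[0.12,0.9,0],[0,0,0],0],[[0.12,0.9,0],[0,0,0],0],[[0.12,0.9,0],[0,0,0],0],[[0.12,0.9,0],[0,0,0],0],[[0.12,0.9,0],[0,0,0],0]]' 60
python3 -m crank '[[[0,0.9,0],[0,0,0],0],[[0,0.9,0],[0,0,0],0],[[0,0.9,0],[0,0,0],0],[[0,0.9,0],[0,0,0],0],[[0,0.9,0],[0,0,0],0],[[0,0.9,0],[0,0,0],0],[[0,0.9,0],[0,0,0],0],[[0,0.9,0],[0,0,0],0],[[0,0.9,0],[0,0,0],0],[[0.1,0.7,0],[0,0,0],0],[[0,0,0],[0,0,0],0],[[0,0,0],[0,0,0],0]]' 60
python3 - <<'E'
from h import *
h=np.array([np.cos(np.radians(82)),np.sin(np.radians(82)),0]);n=np.array([0,0,1.]);y=np.cross(n,h)
todo(np.array([.518,.217,.25]),R.from_matrix(np.c_[y,np.cross(-n,y),-n]))
q,Rc,_=pose()
# predicted press in hand: press_rib at TCP - something; overlays
rib=q-[0,0,.003]
out=[]
ims={}
for c in("scene","top","wrist"):
  im=snapshot(c);cv2.imwrite(c+'_h.png',im);f=(lambda P:wproj(P,q,Rc)) if c=="wrist" else (lambda P:proj(c,P))
  for hh,a,b in((-.021,.055,.075),(-.035,.055,.075),(.021,.011,.05)):
    P=[rib+hh*n+i*a*h+j*b*y for i,j in((1,1),(1,-1),(-1,-1),(-1,1))]
    cv2.polylines(im,[(f(P)*16).round().astype(int)],True,(0,255,0),1,shift=4)
  print(c,[(np.round(d['centre'],4),round(d['score'],2)) for k in("press_mid","press_rib","dome_top") for d in pinpoint(c,k) if abs(d['centre'][1]-.217)<.06])
  if c=="wrist": out.append(cv2.resize(im,(533,400)))
  else:
    u,v=proj(c,rib)[0].astype(int);out.append(cv2.resize(im[v-50:v+50,u-66:u+66],(400,300),interpolation=cv2.INTER_CUBIC))
cv2.imwrite('pics/h1.png',np.hstack(out[:2]));cv2.imwrite('pics/h2.png',out[2])
E
```

```text
time: 7.55
eef_pos: [0.482, -0.3195, 0.2491]
ee_rot: [-0.002, 0.069, 0.998, 0.002]
force: [1.0, 0.6, -1.1]
width: 0.25
gripper_force: 61.7
time: 8.8
eef_pos: [0.4818, -0.0583, 0.2492]
ee_rot: [-0.002, 0.069, 0.998, 0.001]
force: [0.2, -0.4, -2.1]
width: 0.251
gripper_force: 61.8
time: 10.3
eef_pos: [0.5152, 0.2022, 0.2495]
ee_rot: [-0.002, 0.069, 0.998, 0.001]
force: [0.4, -0.7, -2.0]
width: 0.248
gripper_force: 61.8
t 10.3 pos [0.5152 0.2022 0.2495] F [ 0.4 -0.7 -2. ] w 0.248
turn units [ 0.01 -0.04  0.01] shift now-axes [-0.02  0.5  -0.02] shift after-turn axes [-0.02  0.5  -0.02]
scene [(array([0.5129, 0.202 , 0.2406]), 0.61), (array([0.515 , 0.2004, 0.2455]), 0.81), (array([0.5156, 0.2183, 0.0894]), 0.82)]
top [(array([0.5174, 0.1989, 0.2364]), 0.98), (array([0.5162, 0.2018, 0.2446]), 0.9)]
wrist [(array([0.5193, 0.1971, 0.2369]), 0.58)]
```

View pics/h1.png

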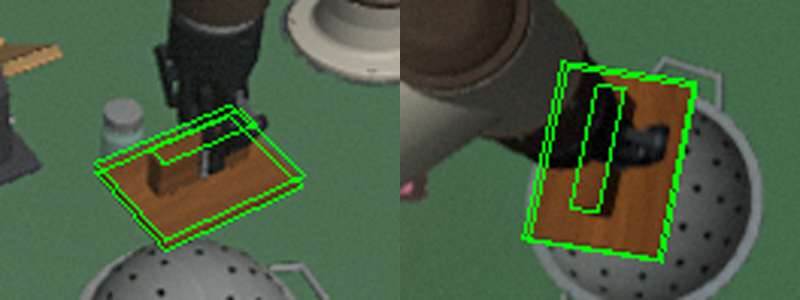

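View pics/h2.png

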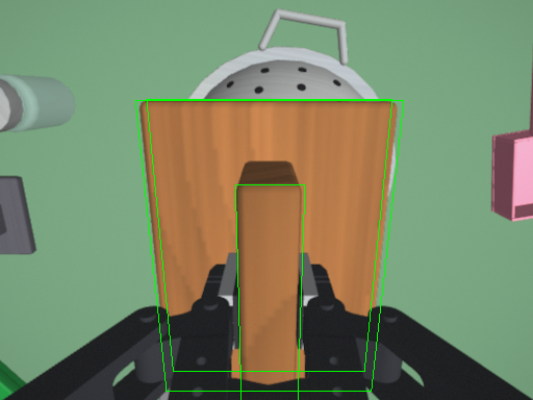

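The hand view shows the press held squarely by the rib, level, with its far edge at row 101 and its centre at column 268. It rides about 4 mm lower than in my model. Moving over the dome centre and down to just above contact.

```bash
python3 -m crank '[[[-0.02,0.26,0],[0,-0.02,0],0],[[0,0.27,0],[0,-0.02,0],0],[[0,0,0.6],[0,0,0],0],[[0,0,0.6],[0,0,0],0],[[0,0,0.6],[0,0,0],0],[[0,0,0.6],[0,0,0],0],[[0,0,0.5],[0,0,0],0],[[0,0,0.4],[0,0,0],0],[[0,0,0.3],[0,0,0],0],[[0,0,0.15],[0,0,0],0],[[0,0,0],[0,0,0],0],[[0,0,0],[0,0,0],0]]' 60
python3 - <<'E'
from h import *
h=np.array([np.cos(np.radians(82)),np.sin(np.radians(82)),0]);n=np.array([0,0,1.]);y=np.cross(n,h)
todo(np.array([.518,.218,.1295]),R.from_matrix(np.c_[y,np.cross(-n,y),-n]))
q,Rc,o=pose();print(o['moment'])
out=[]
rib=q-[0,0,.0045]
for c in("scene","top"):
  im=snapshot(c)
  print(c,[(k,np.round(d['centre'],4),round(d['score'],2)) for k in("press_mid","press_rib","dome_top") for d in pinpoint(c,k) if abs(d['centre'][1]-.217)<.06])
  u,v=proj(c,rib)[0].astype(int);out.append(cv2.resize(im[v-50:v+50,u-66:u+66],(400,300),interpolation=cv2.INTER_CUBIC))
cv2.imwrite('pics/d1.png',np.hstack(out))
E
```

```text
time: 12.4
eef_pos: [0.5187, 0.2185, 0.1376]
ee_rot: [0.001, 0.069, 0.998, 0.001]
force: [0.7, 0.2, -2.1]
width: 0.247
gripper_force: 61.8
t 12.4 pos [0.5187 0.2185 0.1376] F [ 0.7  0.2 -2.1] w 0.247
turn units [0.02 0.01 0.02] shift now-axes [ 0.02 -0.02  0.27] shift after-turn axes [ 0.02 -0.02  0.27]
[-0.00581769  0.07060381  0.02355725]
scene [('press_mid', array([0.5191, 0.2187, 0.1254]), 0.65), ('press_rib', array([0.5211, 0.2144, 0.1328]), 0.63), ('dome_top', array([0.5182, 0.2207, 0.089 ]), 0.93)]
top [('press_mid', array([0.5207, 0.2131, 0.1231]), 0.65), ('press_rib', array([0.5213, 0.2191, 0.1354]), 0.69), ('dome_top', array([0.5211, 0.2138, 0.1222]), 0.6)]
```

View pics/d1.png

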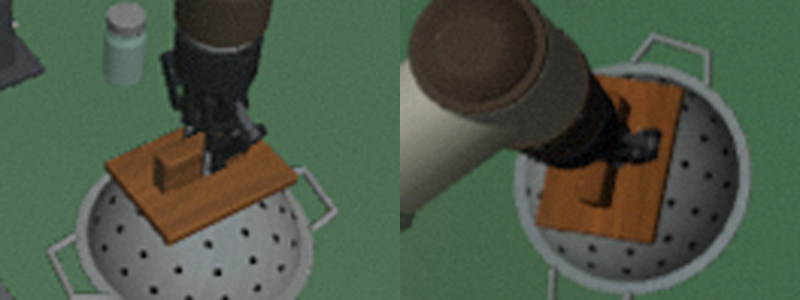

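The press hangs centred over the dome, with the plate about 8 mm clear of it. Lowering in small steps until the force shows contact.

```bash
python3 -m crank '[[[0,0,0.06],[0,0,0],0],[[0,0,0.06],[0,0,0],0],[[0,0,0.05],[0,0,0],0],[[0,0,0],[0,0,0],0],[[0,0,0],[0,0,0],0]]' 60
python3 -m crank '[[[0,0,0.04],[0,0,0],0],[[0,0,0],[0,0,0],0],[[0,0,0],[0,0,0],0]]' 60
python3 -m crank '[[[0,0,0.04],[0,0,0],0],[[0,0,0],[0,0,0],0],[[0,0,0],[0,0,0],0]]' 60
```

```text
time: 13.42
eef_pos: [0.5184, 0.2184, 0.132]
ee_rot: [0.0, 0.069, 0.998, 0.001]
force: [-0.2, 0.1, -2.1]
width: 0.249
gripper_force: 61.8
time: 13.8
eef_pos: [0.5185, 0.2184, 0.1309]
ee_rot: [0.0, 0.069, 0.998, 0.001]
force: [0.5, -0.2, -2.9]
width: 0.246
gripper_force: 62.0
time: 14.18
eef_pos: [0.5186, 0.2184, 0.1308]
ee_rot: [0.001, 0.069, 0.998, 0.001]
force: [-1.7, -1.3, 5.3]
width: 0.248
gripper_force: 62.9
```

```bash
python3 -m crank '[[[0,0,-0.015],[0,0,0],0],[[0,0,0],[0,0,0],0],[[0,0,0],[0,0,0],0]]' 20
python3 -m crank '[[[0,0,0],[0,0,0],0.27],[[0,0,0],[0,0,0],0.29],[[0,0,0],[0,0,0],0.31],[[0,0,0],[0,0,0],0.33],[[0,0,0],[0,0,0],0.35],[[0,0,0],[0,0,0],0.37],[[0,0,0],[0,0,0],0.4],[[0,0,0],[0,0,0],0.45],[[0,0,0],[0,0,0],0.5],[[0,0,0],[0,0,0],0.5],[[0,0,0],[0,0,0],0.5]]' 20
python3 - <<'E'
from h import *
out=[];q,Rc,o=pose();print(o['force'])
for c in("scene","wrist"):
  im=snapshot(c)
  print(c,[(k,np.round(d['centre'],4),round(d['score'],2)) for k in("press_mid","press_rib") for d in pinpoint(c,k) if abs(d['centre'][1]-.217)<.06])
  if c=="scene":
    u,v=proj(c,q)[0].astype(int);im=im[v-50:v+50,u-66:u+66]
  out.append(cv2.resize(im,(400,300),interpolation=cv2.INTER_CUBIC))
cv2.imwrite('pics/r1.png',np.hstack(out))
E
```

```text
time: 14.55
eef_pos: [0.5186, 0.2184, 0.1308]
ee_rot: [0.001, 0.069, 0.998, 0.001]
force: [-3.9, -1.4, 5.1]
width: 0.247
gripper_force: 62.8
time: 15.92
eef_pos: [0.5184, 0.2183, 0.13]
ee_rot: [0.0, 0.069, 0.998, 0.001]
force: [0.8, 0.5, -0.7]
width: 0.503
gripper_force: 0.0
[ 0.82416978  0.48829289 -0.74416744]
scene [('press_mid', array([0.521 , 0.219 , 0.1226]), 0.71), ('press_rib', array([0.5174, 0.2163, 0.1276]), 0.73)]
wrist [('press_mid', array([0.5247, 0.2166, 0.1208]), 0.93), ('press_rib', array([0.5209, 0.2199, 0.1261]), 0.71)]
```

View pics/r1.png

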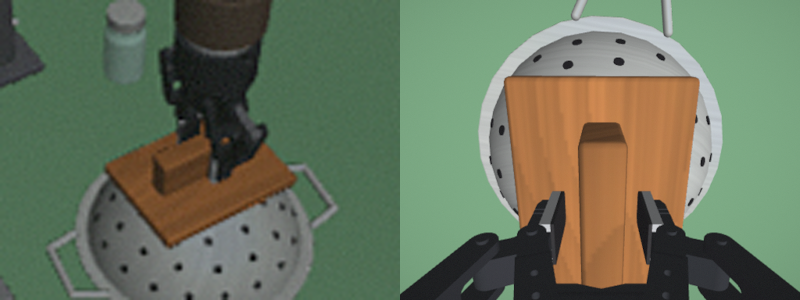

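Released; the press lies about level with the rib between the open pads (wrist panel, about 580–628 px, pads at 555 and 648). Rising straight up, slowly at first.

```bash
python3 -m crank '[[[0,0,-0.03],[0,0,0],0.55],[[0,0,-0.05],[0,0,0],0.6],[[0,0,-0.1],[0,0,0],0.6],[[0,0,-0.1],[0,0,0],0.6],[[0,0,-0.2],[0,0,0],0.6],[[0,0,-0.3],[0,0,0],0.6],[[0,0,-0.4],[0,0,0],0.6],[[0,0,-0.6],[0,0,0],0.6],[[0,0,-0.8],[0,0,0],0.6],[[0,0,-0.8],[0,0,0],0.6],[[0,0,-0.8],[0,0,0],0.6],[[0,0,0],[0,0,0],0.6]]' 20
python3 - <<'E'
from h import *
q,Rc,o=pose()
h=np.array([np.cos(np.radians(82)),np.sin(np.radians(82)),0]);n=np.array([0,0,1.]);y=np.cross(n,h)
out=[];rib=np.array([.5185,.2175,.125])
for c in("scene","wrist"):
  im=snapshot(c);f=(lambda P:wproj(P,q,Rc)) if c=="wrist" else (lambda P:proj(c,P))
  for hh,a,b in((-.021,.055,.075),):
    P=[rib+hh*n+i*a*h+j*b*y for i,j in((1,1),(1,-1),(-1,-1),(-1,1))]
    cv2.polylines(im,[(f(P)*16).round().astype(int)],True,(0,255,0),1,shift=4)
  if c=="scene":
    u,v=proj(c,rib)[0].astype(int);im=im[v-50:v+50,u-66:u+66]
  out.append(cv2.resize(im,(400,300),interpolation=cv2.INTER_CUBIC))
cv2.imwrite('pics/f1.png',np.hstack(out))
E
```

```text
time: 17.73
eef_pos: [0.5193, 0.2187, 0.2584]
ee_rot: [0.003, 0.069, 0.998, 0.003]
force: [-0.1, 0.4, 0.1]
width: 0.604
gripper_force: 0.0
```

View pics/f1.png

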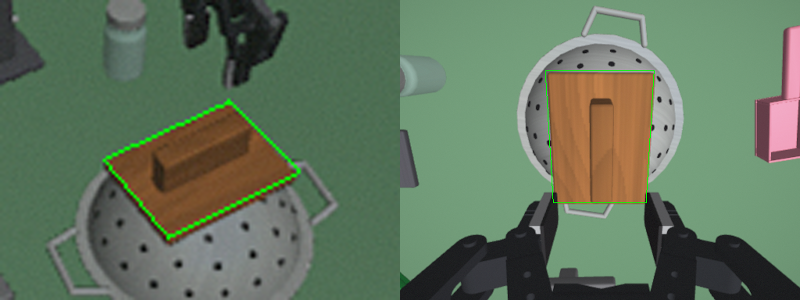

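The press lies on the dome and its outline matches a level plate to within a pixel or two. The gripper is 100 mm clear and nothing else has moved. Handing in after a short settling wait.

```bash
python3 -m crank '[[[0,0,0],[0,0,0],0.6],[[0,0,0],[0,0,0],0.6],[[0,0,0],[0,0,0],0.6],[[0,0,0],[0,0,0],0.6],[[0,0,0],[0,0,0],0.6],[[0,0,0],[0,0,0],0.6],[[0,0,0],[0,0,0],0.6],[[0,0,0],[0,0,0],0.6]]' && python3 -c "
from cell import *
snapshot('wrist');print([d['centre'] for d in pinpoint('wrist','press_mid')][:1]);print(close_job())"
```

```text
time: 18.82
eef_pos: [0.5183, 0.2182, 0.2555]
ee_rot: [0.0, 0.069, 0.998, 0.001]
force: [0.4, 0.7, -0.3]
width: 0.602
gripper_force: 0.0
[[0.5222, 0.2173, 0.1205]]
the job is handed in; nothing more can be done
None
```

The press is balanced grip-up and about level on top of the colander, touching nothing else. The plate, shaker and scoop were left untouched, and I handed the job in at about 19 s of the 48 s allowed.

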